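# Fish a sample basket out of a deep well with a hook picker

## Task

Take the hook picker out of its stand and use it to lift the square sample basket by its wire handle out of its deep, narrow well, without touching the basket with the gripper itself. Stand the basket upright in the low dark-steel tray, unhook it, and put the picker back upright in its stand. Leave the round basket in the other well where it is.

Things in the scene. Friction and masses are not known exactly. Their poses are not given: they have to be found in the camera images.
- picker_grip (a point): Grip point of the hook picker: mid black handle (22x22 mm, 72 tall), z up, 36 mm below its top, 39 above its grey collar (58 across, 6 thick; 30 mm boss 12 below it), 135 above the hook's lowest point. The 5 mm wire hook is a U in the x-z plane, lowest on the handle axis, open to +x: back rod at x -8, free end at x +8, its top 14.5 mm above the lowest point. Starts in the stand. 0.12 kg.
- basket_bail (a point): Peak of the wire handle of the square steel basket (34 mm in x, 40 in y, 26 tall, vials in it; 0.08-0.17 kg), z up. Basket underside 64 mm below, rim 38 below. The handle is a 4 mm wire arch in the y-z plane: legs at y -18.5 and +18.5 rise to 20 mm below the peak, then slope up to it. Hook it under the peak along x, either way. It stands in one well, its x within 0.1 rad of the well's.
- round_bail (a point): Peak of the wire handle of the round steel basket (40 mm across, 26 tall, same handle), standing in the other well. It stays there.
- rack: Fixed clear-plastic rack with white rims, 90 (x) by 123 mm (y), rim 110 mm above the bench; origin at the centre of its underside. Two open wells, centres at y -29.5 and +29.5 mm, each 80 mm in x by 54 in y inside, floor 6 mm above the bench. Baskets stand within 5 mm of the well centres; either may be in either well.
- stand: Fixed picker stand; origin at the centre of its underside, z up. Aluminium top plate 80x80x8 mm, its top 100 mm above the bench, on four corner legs, with a 40 (x) by 36 mm (y) hole in the middle. The picker hangs upright in it, collar on the plate, boss in the hole, hook 10 mm above the bench; the hook passes the hole straight up or down at any yaw. Left or right of the rack.
- tray: Low open dark-steel tray fixed to the bench, 100x100 mm outside, 14 high, walls and floor 4 mm thick; origin at the centre of its underside, z up. On the other side of the rack from the stand.
Things that resemble listed ones, but are neither listed nor needed, are in the scene too. What is shaped like the part that bears picker_grip but red is not meant.

How it is judged:
By the outcome, as a careful person would: the job done as asked, in the order asked, and still so for the second after the job is handed in, with the robot touching nothing.
It also fails if it takes over 61 s, if anything falls off the work surface, if the arm or the gripper's body presses on something with over 40 N, if the wrist force passes 120 N, or if a joint passes its speed limit or range.

## Robot

A 7-joint arm with a two-finger parallel gripper is mounted at the origin on a cart in front of the work surface, level with it; the furniture and walls round the work are solid. World frame = base frame: x ahead of the robot, y to its left, z up, the work surface at z = 0. Lengths are in m, angles in rad, forces in N, time in s.
With the tool pointing down it reaches from about 0.425 to 0.925 m from the base axis. Payload 6.8 kg.
Tool frame: the origin (TCP) lies midway between the tips of the shut fingers; the grasp point (between the pads) lies r.grip_point_offset behind it (r.grip_point_offset is the distance from the TCP to the grasp point, in m); z points along the fingers, y is the direction in which the jaws open and shut (so a half turn about z gives the same grasp; the last joint's range is limited). The gripper opens to 85 mm and grips with 20 to 120 N. Pads are 22 mm wide; open, the fingers measure 114 mm over their backs; the gripper's body (76 mm by 85 mm) begins 54 mm behind the grasp point. The pads swing forward as they close: fully open they stand 13 mm farther back than shut.
Start: joints at [-1.404, 0.477, 0.022, 1.555, -0.011, 1.109, -0.083], TCP at [0.183, 0.65, 0.231] pointing down, gripper open.
Joint ranges: [-2.96, 2.96], [-0.34, 2.1], [-1.41, 1.46], [0.24, 2.44], [-1.37, 4.51], [0.17, 1.92], [-2.96, 2.96]. Speed limits (rad/s): [2.39, 2.39, 3.14, 3.14, 3.14, 3.14, 3.14].

## Interface

Orientations are given as a rotation vector (axis times angle).
In Python, from bench import r gives the robot as it stands. The module is installed in compiled form; this text tells all that it offers.
- The arm moves only by the tool play_rows, never from a script. Its argument "deltas" is a list of rows, each a list of 3 entries, a list of its own where there are three numbers: the finger opening in mm, from 0 to 85.4, then the shift along the tool's x, y, z in mm, then the turn, a rotation vector about the tool's x, y, z in rad. A call has 1 to 8 rows; each row is the pose to reach, as a shift and turn from the pose measured when the call began, along the tool's axes at that moment; what a row does not reach only later rows make up. A row lasts 1/8 s, in which the tool goes at most 62.5 mm and 10.7 degrees, less where a joint would pass 70% of its speed; a pose out of reach is approached as far as the arm can. A call with a gripper value outside its range is refused whole. The fingers move at their own pace and stop on an object; "squeeze" is the grip in N (left out, the last holds). Time passes only in rows, so rows that repeat a pose let the fingers close. It gives the time, the measured TCP pose, the force and the opening at its end, in the units of the state.
- r.get_obs(): the state, without advancing time (a new reading comes with each control period).
- r.grab_frame(name): name is "scene" or "top" or "wrist"; returns (picture, depth): 420x560x3 uint8, red, green, blue; 420x560 float32, m along the optical axis (not along the pixel's ray), 0 where there is no reading.
- r.camera_model(name): a dict with "mtx" (3x3 intrinsics, pixels), "rvec" (rotation vector, rad) and "tvec" (3), from world to camera coordinates, as OpenCV has them; the wrist camera has in their place "T_tool_cam" (4x4, takes a point from camera to tool coordinates, whose origin is the TCP and whose axes are the flange's). Camera axes: x right, y down, z forward; pixel columns grow to the right and rows downward; lengths in m; the calibration is good to about 2 mm. A picture is of the moment at which its call begins: read the wrist's pose just before it. camera_model takes no time and is no camera call.
- r.hand_in(): hands the job in, once; it reports no verdict.
The state is a dict: "clock": time; "joints": joint angles; "qvel": joint speeds; "tau": joint torques, N m; "tcp_pos": TCP position; "orientation": TCP orientation; "contact_force": force on the tool from outside, world axes, zero at the start; "moment": the same for the moment, N m; "grip_width": finger opening in m.
Only numpy, scipy, OpenCV 4.12 (cv2) and the standard library are available. Lean on these libraries where they do the work, as an engineer would, in place of code of your own. Each camera call takes 0.05 s, during which the arm holds its last target. There are 200 camera calls.

## Working session

There is one attempt and no reset: what is moved stays moved. The work goes in short steps, Python scripts to look and compute and a tool call to move; the robot and the scene stay as the last step left them, time stands still between calls to the robot, and variables do not carry over. Pictures are saved under pics/ and viewed, about 8 in all and at most 12, crops included, and the job is handed in when it is done.

Besides the shell and the picture viewer there is one more tool, called as name([rows], argument=value, ...), one row to a line, values as JSON. play_rows: Moves the arm, as the interface text tells. Its arguments: {"type":"object","properties":{"deltas":{"type":"array"},"squeeze":{"type":"number"}},"required":["deltas"]}

```bash
mkdir -p pics
cat > h.py <<'E'
import numpy as np, cv2
from scipy.spatial.transform import Rotation as R
from bench import r
def cam(n):
    m=r.camera_model(n); K=np.array(m["mtx"])
    if "T_tool_cam" in m:
        o=r.get_obs(); T=np.eye(4); T[:3,:3]=R.from_rotvec(o["orientation"]).as_matrix(); T[:3,3]=o["tcp_pos"]
        W=T@np.array(m["T_tool_cam"])
    else:
        C=np.eye(4); C[:3,:3]=cv2.Rodrigues(np.array(m["rvec"],float))[0]; C[:3,3]=np.ravel(m["tvec"]); W=np.linalg.inv(C)
    return K,W
def grab(n):
    K,W=cam(n); p,d=r.grab_frame(n); return p,d,K,W
def ray(K,W,u,v,z):
    d=W[:3,:3]@np.linalg.inv(K)@[u,v,1]; o=W[:3,3]; return o+d*(z-o[2])/d[2]
def cloud(d,K,W):
    v,u=np.mgrid[:d.shape[0],:d.shape[1]]
    P=np.stack([(u-K[0,2])/K[0,0]*d,(v-K[1,2])/K[1,1]*d,d],-1)@W[:3,:3].T+W[:3,3]; P[d==0]=np.nan; return P
def save(n,p): cv2.imwrite("pics/"+n,cv2.cvtColor(p,cv2.COLOR_RGB2BGR))
E
python3 - <<'E'
from h import *
o=r.get_obs(); print(o["clock"],o["tcp_pos"],o["orientation"],o["grip_width"],r.grip_point_offset)
for n in("scene","top"):
    p,d,K,W=grab(n); save(n+"1.png",p); np.savez(n+"1.npz",p=p,d=d,K=K,W=W); print(n,W[:3,3],K[0,0])
E
```

```text
0.0 [0.18302044 0.64909619 0.23031553] [-4.30298231e-01 -3.11185448e+00  2.87430906e-03] 0.08574053227412216 0.0187
scene [ 0.21115503 -0.5386256   0.67242854] 426.5761779230368
top [0.42618989 0.05151832 1.07546363] 429.4874135662914
```

View pics/scene1.png

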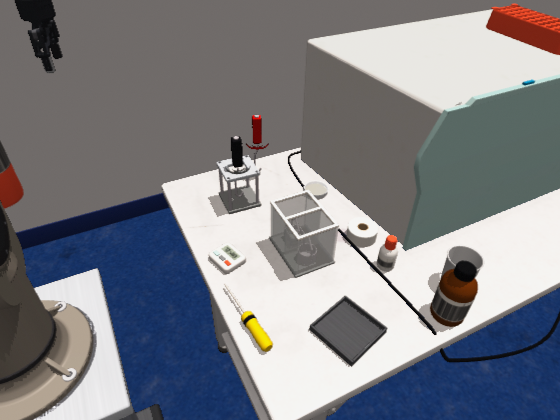

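View pics/top1.png

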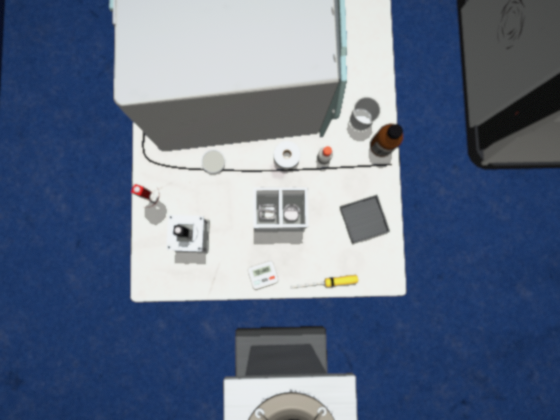

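The scene view shows the black picker in the aluminium stand at (238,150), a red look-alike behind it at (257,130), the rack at (302,232) and the tray at (348,328). In the top view these are black (181,231), red (140,190), rack (281,210) and tray (364,219). The black one fits the description.

Run:
```python
from h import *
D={n:dict(np.load(n+"1.npz")) for n in("scene","top")}
for n in D: D[n]["P"]=cloud(D[n]["d"],D[n]["K"],D[n]["W"])
t=D["top"];P=t["P"];p=t["p"].astype(int)
def rect(n,m,z):
    m=m.astype(np.uint8); c=max(cv2.findContours(m,0,1)[0],key=cv2.contourArea)
    c=c[:,0].astype(float); w=np.array([ray(t["K"],t["W"],*q,z)[:2] for q in c],np.float32)
    b=cv2.minAreaRect(w*1000); print(n,b,len(c))
Z=P[...,2]; u0=np.zeros(Z.shape,bool)
def box(a,b,c,d_): m=u0.copy(); m[b:d_,a:c]=1; return m
print("bench z",np.nanmedian(Z[250:290,150:230]))
rect("stand",box(155,200,215,260)&(Z>.085)&(Z<.115)|box(155,200,215,260)&(Z>.13)*False,.1)
rect("rack",box(240,175,320,245)&(Z>.09)&(Z<.125),.11)
rect("tray",box(325,185,405,255)&(p.sum(2)<260),.014)
h=box(165,215,195,245)&(Z>.16); print("handle",h.sum(),np.nanmedian(P[h],0),np.nanmax(P[h],0),np.nanmin(P[h],0))
# box front
print("cabinet lowest x:",np.nanmin(P[box(120,60,340,150)&(Z>.1)],0))
s=D["scene"];S=s["P"]; m=np.zeros(Z.shape,bool); m[130:175,225:250]=1
h=m&(s["p"].sum(2)<120)&(S[...,2]>.1); print("handle scene",h.sum(),np.nanmedian(S[h],0),np.nanmax(S[h],0),np.nanmin(S[h],0))
a=cv2.resize(t["p"][180:250,240:320],None,fx=5,fy=5,interpolation=2)
b=cv2.resize(t["p"][180:260,130:215],None,fx=4.375,fy=4.375,interpolation=2)
b=b[:350]; save("crop1.png",np.hstack([a,b]))
```

```text
bench z -1.9241760957355858e-05
stand ((496.9926452636719, 235.88284301757812), (81.1694107055664, 80.10029602050781), 86.7532958984375) 138
rack ((549.5311889648438, 18.173568725585938), (122.92499542236328, 89.23212432861328), 88.96257781982422) 185
tray ((549.9427490234375, -292.9461975097656), (5.069587707519531, 126.25521850585938), 86.87030792236328) 102
handle 126 [0.49670008 0.23431501 0.17634547] [0.50851436 0.24805266 0.18210961] [0.48537614 0.22433937 0.16094279]
cabinet lowest x: [ 0.70557459 -0.09718626  0.10008349]
handle scene 276 [0.49509731 0.22340576 0.14681405] [0.50766699 0.24281657 0.17886789] [0.48683879 0.21902287 0.10745195]
```

View pics/crop1.png

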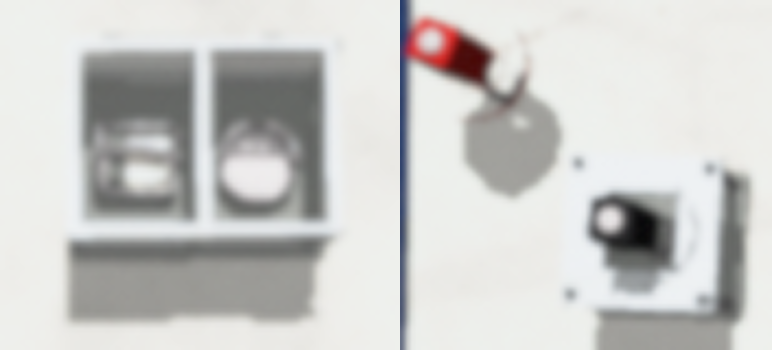

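```bash
cat >> h.py <<'E'
def tool(target,yaw=None):
    """mm shift in tool axes to world target; tool z yaw turn (rad) so that tool x points at world yaw"""
    o=r.get_obs(); M=R.from_rotvec(o["orientation"]).as_matrix()
    s=M.T@(np.array(target)-o["tcp_pos"])*1000
    tx=np.arctan2(M[1,0],M[0,0]); out=[np.round(s,1)]
    if yaw is not None:
        Y=np.array([[np.cos(yaw),np.sin(yaw),0],[np.sin(yaw),-np.cos(yaw),0],[0,0,-1]]).T
        Y=np.column_stack([[np.cos(yaw),np.sin(yaw),0],[np.sin(yaw),-np.cos(yaw),0],[0,0,-1]])
        out.append(np.round(R.from_matrix(M.T@Y).as_rotvec(),3))
    print("tx yaw",round(tx,3),"shift",*out); return out
E
python3 - <<'E'
from h import *
t=dict(np.load("top1.npz"));p=t["p"].astype(int)
m=np.zeros(p.shape[:2],np.uint8); m[190:248,335:395]=(p.sum(2)<260)[190:248,335:395]
m=cv2.morphologyEx(m,cv2.MORPH_OPEN,np.ones((5,5)))
c=max(cv2.findContours(m,0,1)[0],key=cv2.contourArea)[:,0]
w=np.array([ray(t["K"],t["W"],*q,.014)[:2] for q in c],np.float32); print("tray",cv2.minAreaRect(w*1000))
print(np.round(r.camera_model("wrist")["T_tool_cam"],3), r.camera_model("wrist")["mtx"][0])
tool([.497,.236,.29]); tool([.48,.236,.29],np.pi)
E
```

```text
Traceback (most recent call last):
ValueError: max() iterable argument is empty
```

Run:
```python
from h import *
t=dict(np.load("top1.npz"));p=t["p"].astype(int)
print(p[219,364],p[219,335:395:4].sum(1))
m=np.zeros(p.shape[:2],np.uint8); m[190:248,335:395]=(p.sum(2)<400)[190:248,335:395]
m=cv2.morphologyEx(m,cv2.MORPH_OPEN,np.ones((5,5)))
c=max(cv2.findContours(m,0,1)[0],key=cv2.contourArea)[:,0]
w=np.array([ray(t["K"],t["W"],*q,.014)[:2] for q in c],np.float32); print("tray",cv2.minAreaRect(w*1000))
print(np.round(r.camera_model("wrist")["T_tool_cam"],3), r.camera_model("wrist")["mtx"][0])
tool([.497,.236,.29]); tool([.48,.236,.29],np.pi)
```

```text
[109 112 112] [715 714 477 332 337 333 332 334 331 329 326 328 257 673 712]
tray ((528.9600219726562, -194.33688354492188), (97.3938217163086, 99.0898208618164), 16.870365142822266)
[[ 0.    -0.963 -0.269  0.067]
 [ 1.     0.    -0.    -0.001]
 [ 0.    -0.269  0.963 -0.142]
 [ 0.     0.     0.     1.   ]] [338.7947258   0.        275.2582243]
tx yaw 2.867 shift [-414.3 -312.6  -59. ]
tx yaw 2.867 shift [-397.9 -317.2  -59. ] [-0.002 -0.    -0.275]
```

play_rows([
  [85,[-60,-40,-59],[0,0,0]],
  [85,[-110,-80,-59],[0,0,-0.05]],
  [85,[-160,-122,-59],[0,0,-0.1]],
  [85,[-210,-164,-59],[0,0,-0.15]],
  [85,[-260,-204,-59],[0,0,-0.2]],
  [85,[-310,-244,-59],[0,0,-0.25]],
  [85,[-355,-282,-59],[0,0,-0.275]],
  [85,[-398,-317,-59],[0,0,-0.275]],
])

```text
clock: 1.1
tcp_pos: [0.4667, 0.2545, 0.2899]
orientation: [0.001, -3.141, 0.002]
contact_force: [0.1, 0.1, 0.5]
grip_width: 0.0849
```

Run:
```python
from h import *
p,d,K,W=grab("wrist"); save("w1.png",p); np.savez("w1.npz",p=p,d=d,K=K,W=W)
o=r.get_obs(); print(o["clock"],o["tcp_pos"],W[:3,3])
```

```text
1.15 [0.47186909 0.24526585 0.29010184] [0.39907904 0.25310952 0.43211805]
```

View pics/w1.png

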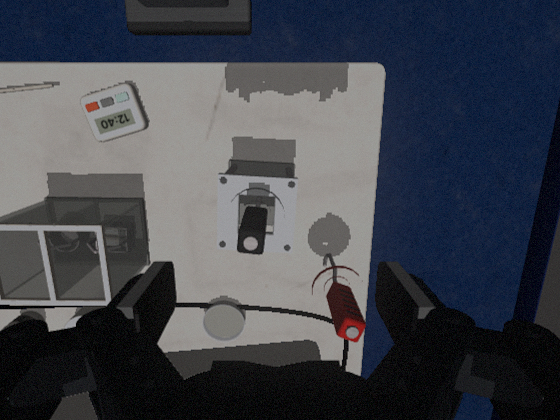

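Black picker is upright in the stand at (254,230), its top at (251,243); the red one leans at (345,310), outside the fingers' path. Measure the handle's centre and yaw.

Run:
```python
from h import *
t=dict(np.load("w1.npz"));P=cloud(t["d"],t["K"],t["W"]);Z=P[...,2];g=t["p"].astype(int).sum(2)
m=np.zeros(Z.shape,bool);m[200:260,225:280]=1
for lo in(.165,.172):
    h=m&(Z>lo); print(h.sum(),np.nanmax(Z[h]),cv2.minAreaRect((P[h][:,:2]*1000).astype(np.float32)))
m[:]=0;m[165:265,205:305]=1
s=(m&(Z>.09)&(Z<.108)).astype(np.uint8); c=np.vstack(cv2.findContours(s,0,1)[0])[:,0]
w=np.array([ray(t["K"],t["W"],*q,.1)[:2] for q in c],np.float32); print("stand",cv2.minAreaRect(w*1000))
print("spot",ray(t["K"],t["W"],251,243,.181))
save("crop2.png",np.hstack([cv2.resize(t["p"][190:260,215:295],None,fx=5,fy=5,interpolation=2)]))
tool([.497,.237,.20])
```

```text
768 0.18075035567538378 ((498.55517578125, 232.92166137695312), (21.914142608642578, 22.391559600830078), 83.65957641601562)
688 0.18075035567538378 ((498.71978759765625, 232.90936279296875), (21.94251251220703, 22.008390426635742), 83.24179077148438)
stand ((498.5899353027344, 232.86573791503906), (79.867431640625, 81.34919738769531), 86.73143768310547)
spot [0.49796872 0.2334792  0.181     ]
tx yaw 3.131 shift [-25.   -7.5  90.2]
```

View pics/crop2.png

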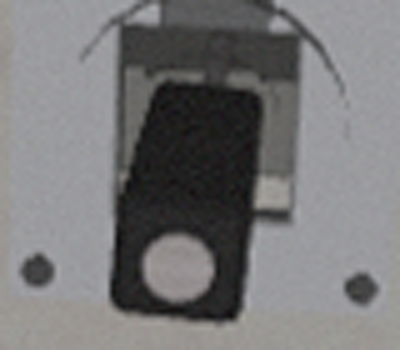

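Run:
```python
from h import *
tool([.498,.2335,.126],np.pi-.115); print(r.get_obs()["joints"])
```

```text
tx yaw 3.131 shift [-25.9 -10.5 164.2] [-0.006  0.003  0.104]
[-0.78456578  0.18438341  0.21304232  1.83678234 -0.03616859  1.12590247
  1.00028628]
```

play_rows([
  [85,[-25.9,-10.5,20],[0,0,0.104]],
  [85,[-25.9,-10.5,50],[0,0,0.104]],
  [85,[-25.9,-10.5,85],[0,0,0.104]],
  [85,[-25.9,-10.5,115],[0,0,0.104]],
  [85,[-25.9,-10.5,145],[0,0,0.104]],
  [85,[-25.9,-10.5,164],[0,0,0.104]],
  [85,[-25.9,-10.5,164],[0,0,0.104]],
  [40,[-25.9,-10.5,164],[0,0,0.104]],
], squeeze=60)

```text
clock: 2.15
tcp_pos: [0.4984, 0.2338, 0.1269]
orientation: [0.18, 3.133, -0.008]
contact_force: [0.0, -0.5, 0.2]
grip_width: 0.0691
```

play_rows([
  [15,[0,0,0],[0,0,0]],
  [15,[0,0,0],[0,0,0]],
  [15,[0,0,0],[0,0,0]],
  [15,[0,0,0],[0,0,0]],
  [15,[0,0,0],[0,0,0]],
], squeeze=60)

```text
clock: 2.78
tcp_pos: [0.4989, 0.2342, 0.1276]
orientation: [0.181, 3.132, -0.007]
contact_force: [-0.9, -0.1, 5.8]
grip_width: 0.0213
```

play_rows([
  [15,[0,0,-20],[0,0,0]],
  [15,[0,0,-50],[0,0,0]],
  [15,[0,0,-85],[0,0,0]],
  [15,[0,0,-120],[0,0,0]],
  [15,[0,0,-150],[0,0,0]],
  [15,[0,0,-165],[0,0,0]],
  [15,[0,0,-165],[0,0,0]],
  [15,[0,0,-165],[0,0,0]],
])

```text
clock: 3.78
tcp_pos: [0.4975, 0.2346, 0.2911]
orientation: [0.181, 3.134, -0.009]
contact_force: [0.2, -0.0, -2.4]
grip_width: 0.0214
```

Run:
```python
from h import *
o=r.get_obs(); print(o["clock"],o["tcp_pos"],o["orientation"],o["contact_force"])
for n in("scene","top","wrist"):
    p,d,K,W=grab(n); np.savez(n+"2.npz",p=p,d=d,K=K,W=W)
    if n=="scene":
        C=np.linalg.inv(W)
        q=K@(C@np.r_[o["tcp_pos"]-[0,0,.06],1])[:3]; u,v=(q[:2]/q[2]).astype(int); print(u,v)
        a=cv2.resize(p[max(v-55,0):v+45,u-50:u+50],(400,400),interpolation=2)
    if n=="wrist": b=cv2.resize(p[150:350,180:380],(400,400))
save("c3.png",np.hstack([a,b]))
```

```text
3.775 [0.49745622 0.23455783 0.29106218] [ 0.18051045  3.13403951 -0.00903476] [ 0.22509639 -0.04285047 -2.44999055]
233 115
```

View pics/c3.png

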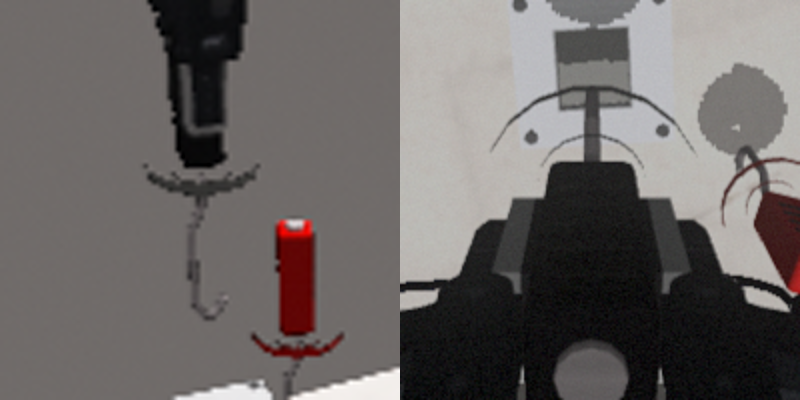

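The scene crop shows the hook opening to the right, which is world +x, and the wrist crop shows its plane along the tool's x axis. So the hook opens at yaw about -0.115, away from the robot. Next, a vantage point beside the rack.

Run:
```python
from h import *
tool([.56,.13,.29],np.pi)
```

```text
tx yaw 3.027 shift [-74.  -96.8   2.1] [-0.006  0.003 -0.115]
```

play_rows([
  [15,[-20,-25,0],[0,0,-0.03]],
  [15,[-40,-55,0],[0,0,-0.06]],
  [15,[-60,-80,0],[0,0,-0.1]],
  [15,[-74,-97,2],[-0.006,0.003,-0.115]],
  [15,[-74,-97,2],[-0.006,0.003,-0.115]],
  [15,[-74,-97,2],[-0.006,0.003,-0.115]],
  [15,[-74,-97,2],[-0.006,0.003,-0.115]],
])

```text
clock: 4.8
tcp_pos: [0.5595, 0.1311, 0.2899]
orientation: [0.003, -3.141, -0.001]
contact_force: [-1.2, -0.6, -0.8]
grip_width: 0.0214
```

Run:
```python
from h import *
o=r.get_obs(); print(o["clock"],o["tcp_pos"],o["orientation"])
p,d,K,W=grab("wrist"); np.savez("w3.npz",p=p,d=d,K=K,W=W)
C=np.linalg.inv(W)
for q in([.55,.048,.07],[.55,.048,.11],[.55,-.011,.07]):
    x=K@(C@np.r_[q,1])[:3]; print(np.round(x[:2]/x[2]))
save("c4.png",cv2.resize(p[80:280,20:270],None,fx=3,fy=3,interpolation=2))
```

```text
4.8 [0.55945886 0.13114253 0.28991337] [ 2.87977117e-03 -3.14070779e+00 -1.08491256e-03]
[199. 169.]
[190. 176.]
[145. 169.]
```

View pics/c4.png

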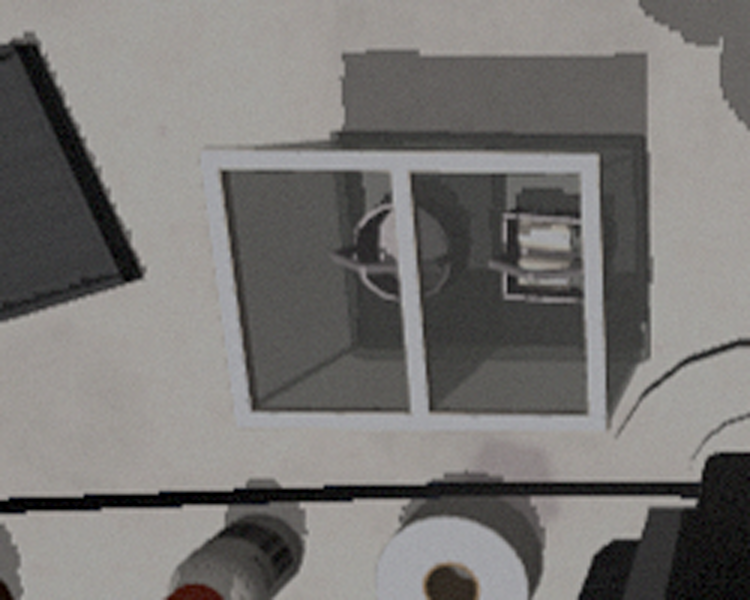

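The square basket is in the right-hand (+y) well at crop (545,255) with its bail along row ~267; the round one is at (405,255).

Run:
```python
from h import *
t=dict(np.load("w3.npz"));K,W=t["K"],t["W"];P=cloud(t["d"],K,W);Z=P[...,2]
for q in((188.3,151),(188.3,179.5)): print("rim corner",ray(K,W,*q,.032))
m=np.zeros(Z.shape,bool);m[140:185,180:217]=1
b=m&(Z>.04)&(Z<.078); B=P[b]; print(b.sum()); print(np.round(np.c_[B,np.argwhere(b)[:,::-1]][np.argsort(-B[:,2])][:30],3))
n=B[:,:2]; f=np.polyfit(n[:,1],n[:,0],1); print("bail x=a*y+b",f, f[0]*.048+f[1])
i=[(p,ray(K,W,(20+p[0]/3),80+p[1]/3,.11)[:2]) for p in((205,155),(598,157),(605,425),(243,425))]; print("rack rim",i)
s=m&(Z>.026)&(Z<.038); print("rim pts",np.nanmin(P[s],0),np.nanmax(P[s],0),cv2.minAreaRect((P[s][:,:2]*1000).astype(np.float32)))
```

```text
rim corner [0.53431868 0.0277341  0.032     ]
rim corner [0.56818059 0.02547018 0.032     ]
121
[[5.52e-01 4.50e-02 7.30e-02 1.96e+02 1.72e+02]
 [5.53e-01 4.50e-02 7.20e-02 1.96e+02 1.73e+02]
 [5.52e-01 4.60e-02 7.20e-02 1.97e+02 1.72e+02]
 [5.51e-01 4.60e-02 7.10e-02 1.97e+02 1.71e+02]
 [5.51e-01 4.50e-02 7.10e-02 1.96e+02 1.71e+02]
 [5.53e-01 4.30e-02 7.10e-02 1.95e+02 1.72e+02]
 [5.53e-01 4.70e-02 7.10e-02 1.98e+02 1.72e+02]
 [5.51e-01 4.70e-02 7.10e-02 1.98e+02 1.71e+02]
 [5.54e-01 4.60e-02 7.10e-02 1.98e+02 1.73e+02]
 [5.53e-01 4.80e-02 7.00e-02 1.99e+02 1.72e+02]
 [5.54e-01 4.30e-02 7.00e-02 1.95e+02 1.73e+02]
 [5.54e-01 4.50e-02 7.00e-02 1.97e+02 1.73e+02]
 [5.52e-01 4.70e-02 7.00e-02 1.99e+02 1.71e+02]
 [5.52e-01 4.30e-02 7.00e-02 1.95e+02 1.71e+02]
 [5.54e-01 4.70e-02 7.00e-02 1.99e+02 1.73e+02]
 [5.51e-01 4.70e-02 6.90e-02 1.99e+02 1.70e+02]
 [5.53e-01 4.80e-02 6.90e-02 2.00e+02 1.72e+02]
 [5.53e-01 4.20e-02 6.90e-02 1.94e+02 1.72e+02]
 [5.54e-01 4.80e-02 6.90e-02 2.00e+02 1.73e+02]
 [5.52e-01 4.80e-02 6.90e-02 2.00e+02 1.71e+02]
 [5.51e-01 4.30e-02 6.90e-02 1.95e+02 1.70e+
[... 171 characters left out ...]
0e-02 1.94e+02 1.71e+02]
 [5.51e-01 4.40e-02 6.80e-02 1.96e+02 1.70e+02]
 [5.51e-01 4.20e-02 6.80e-02 1.94e+02 1.70e+02]
 [5.51e-01 4.90e-02 6.80e-02 2.01e+02 1.70e+02]
 [5.53e-01 4.00e-02 6.80e-02 1.93e+02 1.72e+02]
 [5.53e-01 5.00e-02 6.70e-02 2.02e+02 1.72e+02]]
bail x=a*y+b [0.09239631 0.5480883 ] 0.5525233228134029
rack rim [((205, 155), array([ 0.50843528, -0.04410288])), ((598, 157), array([0.50879644, 0.07753361])), ((605, 425), array([0.59596193, 0.07617756])), ((243, 425), array([ 0.59619387, -0.04427666]))]
rim pts [0.52195765 0.01668218 0.02603667] [0.57478726 0.05644353 0.03735604] ((548.6235961914062, 36.67401885986328), (39.441322326660156, 52.833526611328125), 89.24755859375)
```

Run:
```python
from h import *
tool([.5335,.047,.25],np.pi-.085)
```

```text
tx yaw -3.14 shift [ 26.2 -84.   40. ] [ 0.001 -0.001  0.087]
```

play_rows([
  [15,[8,-25,0],[0,0,0.03]],
  [15,[16,-50,0],[0,0,0.06]],
  [15,[26.2,-84,10],[0,0,0.087]],
  [15,[26.2,-84,40],[0,0,0.087]],
  [15,[26.2,-84,40],[0,0,0.087]],
  [15,[26.2,-84,40],[0,0,0.087]],
  [15,[26.2,-84,40],[0,0,0.087]],
])

```text
clock: 5.72
tcp_pos: [0.5342, 0.0472, 0.2511]
orientation: [0.133, 3.138, 0.002]
contact_force: [0.3, 0.5, -0.8]
grip_width: 0.021
```

Run:
```python
from h import *
o=r.get_obs(); t=o["tcp_pos"]; print(o["clock"],t,o["orientation"])
for n in("scene","top"):
    p,d,K,W=grab(n); np.savez(n+"4.npz",p=p,d=d,K=K,W=W); P=cloud(d,K,W);Q=P-t
    k=(abs(Q[...,0])<.03)&(abs(Q[...,1])<.03)
    for lo,hi in((-.122,-.113),(-.113,-.1),(-.1,-.05),(-.03,-.005)):
        s=k&(Q[...,2]>lo)&(Q[...,2]<hi)
        if s.any(): print(n,lo,s.sum(),np.round(np.nanmedian(Q[s],0),4),np.round(np.nanmin(Q[s],0),4),np.round(np.nanmax(Q[s],0),4))
    if n=="scene":
        q=K@(np.linalg.inv(W)@np.r_[t-[0,0,.12],1])[:3]; u,v=(q[:2]/q[2]).astype(int)
        save("c5.png",cv2.resize(p[v-50:v+70,u-60:u+60],None,fx=5,fy=5,interpolation=2)); print(u,v)
```

```text
5.725 [0.53415669 0.04720659 0.25111839] [1.33420859e-01 3.13762988e+00 1.89862652e-03]
scene -0.122 2 [-0.0003 -0.0025 -0.1141] [-0.0017 -0.0029 -0.1148] [ 0.001  -0.0021 -0.1133]
scene -0.113 33 [ 0.0011 -0.0021 -0.1073] [-0.0105 -0.0048 -0.1128] [ 0.01    0.0009 -0.1009]
scene -0.1 60 [-0.0074 -0.0017 -0.0758] [-0.0109 -0.0038 -0.0993] [-0.0011  0.0015 -0.0501]
scene -0.03 191 [-0.0073 -0.0123 -0.0209] [-0.0293 -0.03   -0.0297] [ 0.022   0.0071 -0.005 ]
287 197
```

View pics/c5.png

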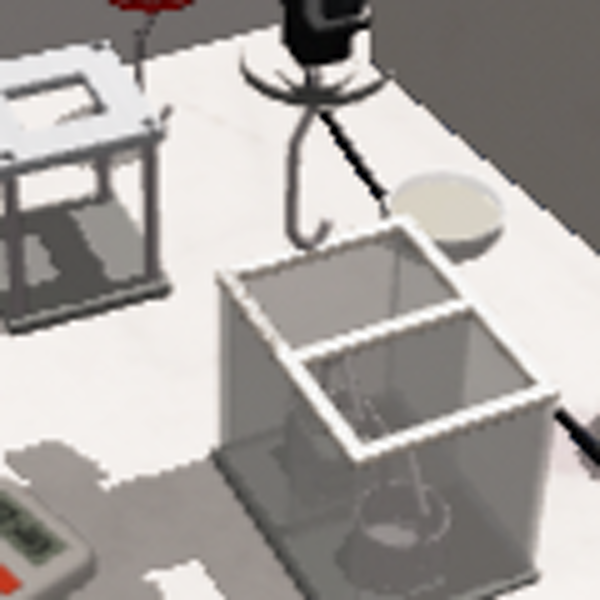

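The hook is seen at crop (310,235), opening right toward the rack's far side. Its axis lies within about 1 mm of the TCP axis. Descend.

play_rows([
  [15,[0.5,0,20],[0,0,0]],
  [15,[0.5,0,40],[0,0,0]],
  [15,[0.5,0,60],[0,0,0]],
  [15,[0.5,0,80],[0,0,0]],
  [15,[0.5,0,91.5],[0,0,0]],
  [15,[0.5,0,91.5],[0,0,0]],
  [15,[0.5,0,91.5],[0,0,0]],
])

```text
clock: 6.7
tcp_pos: [0.5341, 0.0475, 0.16]
orientation: [0.133, 3.137, 0.002]
contact_force: [0.3, -0.2, -0.7]
grip_width: 0.0218
```

Run:
```python
from h import *
o=r.get_obs(); print(o["clock"],o["tcp_pos"],o["contact_force"])
tool([.552,.0457,.1596],np.pi-.085)
```

```text
6.7 [0.53414214 0.04749357 0.16003908] [ 0.2960454  -0.16476047 -0.67927416]
tx yaw 3.057 shift [-17.9  -0.3   0.5] [0.001 0.002 0.   ]
```

play_rows([
  [15,[-4,-0.3,0.5],[0,0,0]],
  [15,[-8,-0.3,0.5],[0,0,0]],
  [15,[-12,-0.3,0.5],[0,0,0]],
  [15,[-16,-0.3,0.5],[0,0,0]],
  [15,[-18,-0.3,0.5],[0,0,0]],
  [15,[-18,-0.3,0.5],[0,0,0]],
  [15,[-18,-0.3,0.5],[0,0,0]],
])

```text
clock: 7.58
tcp_pos: [0.5519, 0.0457, 0.1595]
orientation: [0.133, 3.137, 0.002]
contact_force: [-0.9, 0.1, -2.2]
grip_width: 0.0213
```

play_rows([
  [15,[0,0,-5],[0,0,0]],
  [15,[0,0,-10],[0,0,0]],
  [15,[0,0,-15],[0,0,0]],
  [15,[0,0,-20],[0,0,0]],
  [15,[0,0,-25],[0,0,0]],
  [15,[0,0,-30],[0,0,0]],
  [15,[0,0,-35],[0,0,0]],
  [15,[0,0,-35],[0,0,0]],
])

```text
clock: 8.57
tcp_pos: [0.5521, 0.0457, 0.1949]
orientation: [0.133, 3.136, 0.002]
contact_force: [0.5, 0.4, -1.6]
grip_width: 0.0213
```

Run:
```python
from h import *
o=r.get_obs(); t=o["tcp_pos"]; print(o["clock"],t,o["contact_force"])
p,d,K,W=grab("scene")
q=K@(np.linalg.inv(W)@np.r_[t-[0,0,.12],1])[:3]; u,v=(q[:2]/q[2]).astype(int)
a=cv2.resize(p[v-50:v+70,u-45:u+45],None,fx=4,fy=4,interpolation=2)
p,d,K,W=grab("wrist"); b=cv2.resize(p[60:360,160:400],(384,480))
save("c6.png",np.hstack([a,b]))
```

```text
8.575 [0.55211901 0.04566547 0.19493862] [ 0.5190447   0.44158262 -1.56527955]
```

View pics/c6.png

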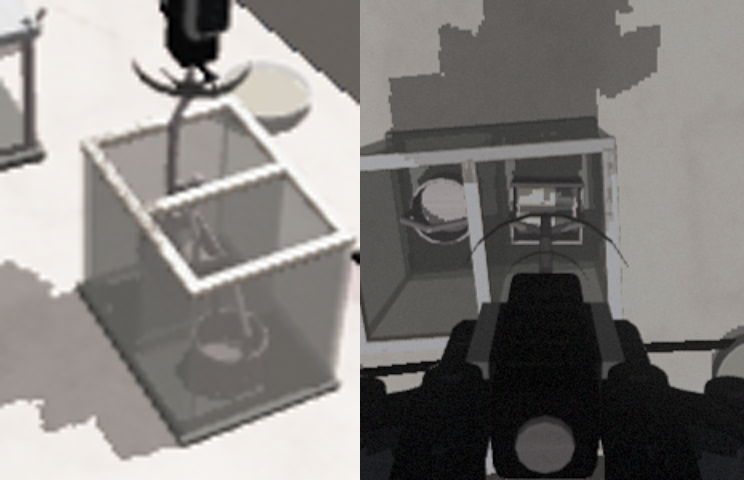

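In the wrist view the basket at (545,210) looks raised on the hook; the round one stays at (440,210). Continue lifting.

play_rows([
  [15,[0,0,-12],[0,0,0]],
  [15,[0,0,-26],[0,0,0]],
  [15,[0,0,-42],[0,0,0]],
  [15,[0,0,-58],[0,0,0]],
  [15,[0,0,-74],[0,0,0]],
  [15,[0,0,-90],[0,0,0]],
  [15,[0,0,-105],[0,0,0]],
  [15,[0,0,-118],[0,0,0]],
])

```text
clock: 9.68
tcp_pos: [0.5516, 0.0455, 0.3135]
orientation: [0.133, 3.137, 0.002]
contact_force: [0.3, -0.4, -2.0]
grip_width: 0.021
```

play_rows([
  [15,[0,0,-5],[0,0,0]],
  [15,[0,0,-5],[0,0,0]],
  [15,[0,0,-5],[0,0,0]],
])

```text
clock: 10.05
tcp_pos: [0.5513, 0.0455, 0.3179]
orientation: [0.133, 3.138, 0.002]
contact_force: [0.1, 0.1, -1.9]
grip_width: 0.0213
```

Run:
```python
from h import *
o=r.get_obs(); t=o["tcp_pos"]; print(o["clock"],t,o["contact_force"])
p,d,K,W=grab("scene");P=cloud(d,K,W);Q=P-t
k=(abs(Q[...,0])<.035)&(abs(Q[...,1])<.035)
for z in np.arange(-.2,-.1,.01):
    s=k&(Q[...,2]>z)&(Q[...,2]<z+.01)
    if s.any(): print(round(z,3),s.sum(),np.round(np.nanmin(Q[s],0),3),np.round(np.nanmax(Q[s],0),3))
q=K@(np.linalg.inv(W)@np.r_[t-[0,0,.14],1])[:3]; u,v=(q[:2]/q[2]).astype(int)
save("c7.png",cv2.resize(p[max(v-50,0):v+70,u-60:u+60],None,fx=4,fy=4,interpolation=2))
tool([.529,-.194,t[2]],np.pi-.085)
for y in(np.pi-.085,2.867):
  tool([.529,-.194,t[2]],y)
```

```text
10.05 [0.55128348 0.04545764 0.31785386] [ 0.12992806  0.07828308 -1.87397111]
-0.18 21 [-0.017 -0.022 -0.174] [ 0.016  0.016 -0.17 ]
-0.17 100 [-0.018 -0.023 -0.17 ] [ 0.016  0.022 -0.16 ]
-0.16 203 [-0.018 -0.023 -0.16 ] [ 0.018  0.021 -0.15 ]
-0.15 108 [-0.019 -0.022 -0.15 ] [ 0.018  0.021 -0.141]
-0.14 16 [-0.003 -0.021 -0.139] [ 0.003  0.018 -0.13 ]
-0.13 19 [-0.004 -0.021 -0.13 ] [ 0.002  0.018 -0.121]
-0.12 23 [-0.006 -0.013 -0.12 ] [ 0.006  0.001 -0.11 ]
-0.11 28 [-0.01  -0.005 -0.109] [ 0.009  0.001 -0.101]
tx yaw 3.057 shift [   1.9 -240.5   -0.3] [0.001 0.001 0.   ]
tx yaw 3.057 shift [   1.9 -240.5   -0.3] [0.001 0.001 0.   ]
tx yaw 3.057 shift [   1.9 -240.5   -0.3] [0.001 0.    0.19 ]
```

View pics/c7.png

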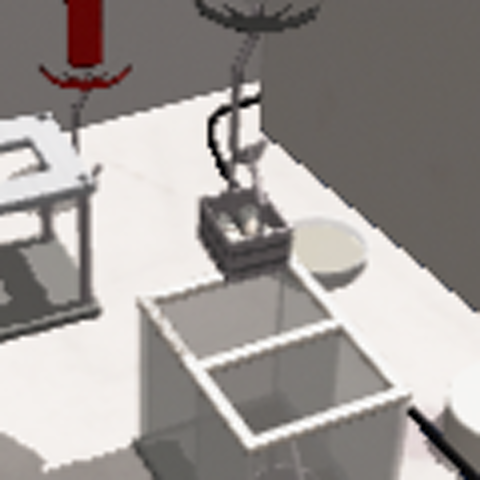

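The basket hangs level on the hook at crop (245,235), clear of the rack with 33 mm to spare. Carry it to the tray.

play_rows([
  [15,[0,-6,0],[0,0,0]],
  [15,[0,-18,0],[0,0,0]],
  [15,[0,-34,0],[0,0,0]],
  [15,[0,-52,0],[0,0,0]],
  [15,[0,-70,0],[0,0,0]],
  [15,[0,-88,0],[0,0,0]],
  [15,[1,-106,0],[0,0,0]],
  [15,[1,-124,0],[0,0,0]],
])

```text
clock: 11.1
tcp_pos: [0.5396, -0.0793, 0.3177]
orientation: [0.133, 3.138, 0.002]
contact_force: [0.6, -0.1, -1.8]
grip_width: 0.0217
```

Run:
```python
from h import *
tool([.529,-.194,.318],np.pi-.085)
```

```text
tx yaw 3.057 shift [   0.8 -115.2   -0.4] [0.001 0.001 0.   ]
```

play_rows([
  [15,[0,-18,0],[0,0,0]],
  [15,[0,-36,0],[0,0,0]],
  [15,[0,-54,0],[0,0,0]],
  [15,[0,-72,0],[0,0,0]],
  [15,[0,-90,0],[0,0,0]],
  [15,[0,-104,0],[0,0,0]],
  [15,[1,-112,0],[0,0,0]],
  [15,[1,-115,0],[0,0,0]],
])

```text
clock: 12.1
tcp_pos: [0.5287, -0.1942, 0.3175]
orientation: [0.134, 3.138, 0.002]
contact_force: [-0.1, 0.8, -2.4]
grip_width: 0.0213
```

play_rows([
  [15,[0,0,8],[0,0,0]],
  [15,[0,0,20],[0,0,0]],
  [15,[0,0,34],[0,0,0]],
  [15,[0,0,48],[0,0,0]],
  [15,[0,0,62],[0,0,0]],
  [15,[0,0,74],[0,0,0]],
  [15,[0,0,84],[0,0,0]],
  [15,[0,0,90],[0,0,0]],
])

```text
clock: 13.1
tcp_pos: [0.5287, -0.194, 0.2269]
orientation: [0.134, 3.139, 0.002]
contact_force: [0.7, -0.5, -2.5]
grip_width: 0.0212
```

Run:
```python
from h import *
o=r.get_obs(); t=o["tcp_pos"]; print(o["clock"],t,o["orientation"],o["contact_force"])
p,d,K,W=grab("scene");P=cloud(d,K,W); Z=P[...,2]
q=K@(np.linalg.inv(W)@np.r_[t-[0,0,.15],1])[:3]; u,v=(q[:2]/q[2]).astype(int)
save("c8.png",cv2.resize(p[v-70:v+70,u-80:u+80],None,fx=4,fy=4,interpolation=2))
k=(abs(P-t)[...,:2].max(-1)<.035)&(Z<t[2]-.13)&(Z>.02); print(np.nanmin(P[k],0),np.nanmax(P[k],0))
m=(abs(P[...,0]-.529)<.09)&(abs(P[...,1]+.194)<.09)&(Z<.018)&(p.astype(int).sum(2)<400)
print("tray",cv2.minAreaRect((P[m&(Z>.009)][:,:2]*1000).astype(np.float32)))
```

```text
13.1 [ 0.52865392 -0.1939876   0.22688794] [1.33903426e-01 3.13862963e+00 1.97155187e-03] [ 0.66910239 -0.52034285 -2.49643091]
[ 0.50957184 -0.21671306  0.05440576] [ 0.546976   -0.17353766  0.09685303]
tray ((531.2678833007812, -199.96578979492188), (99.23143005371094, 99.81503295898438), 16.560060501098633)
```

View pics/c8.png

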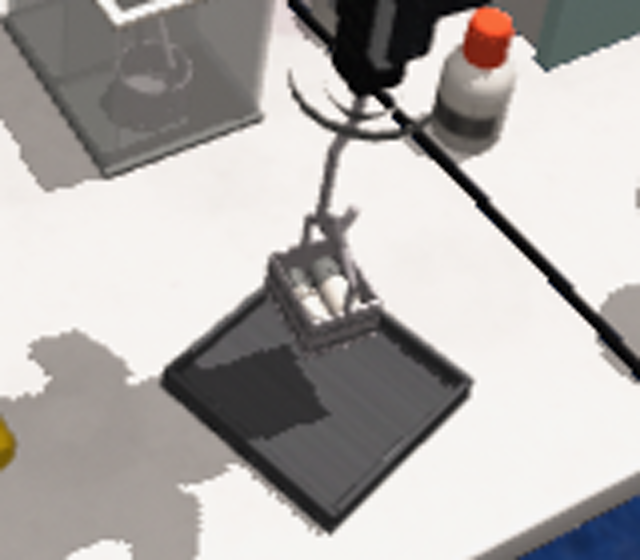

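The basket hangs over the tray at crop (325,300). The tray centre, re-measured, is (0.531,-0.200), so I'll shift 5 mm and lower slowly.

play_rows([
  [15,[-2,-5,8],[0,0,0]],
  [15,[-2,-5,18],[0,0,0]],
  [15,[-2,-5,28],[0,0,0]],
  [15,[-2,-5,36],[0,0,0]],
  [15,[-2,-5,41],[0,0,0]],
  [15,[-2,-5,45],[0,0,0]],
  [15,[-2,-5,48],[0,0,0]],
  [15,[-2,-5,51],[0,0,0]],
])

```text
clock: 14.15
tcp_pos: [0.5301, -0.199, 0.1754]
orientation: [-0.134, -3.138, -0.002]
contact_force: [-0.4, 0.2, -1.6]
grip_width: 0.0213
```

play_rows([
  [15,[0,0,3],[0,0,0]],
  [15,[0,0,6],[0,0,0]],
  [15,[0,0,9],[0,0,0]],
  [15,[0,0,13],[0,0,0]],
  [15,[0,0,17],[0,0,0]],
  [15,[0,0,18.5],[0,0,0]],
  [15,[0,0,18.5],[0,0,0]],
  [15,[0,0,18.5],[0,0,0]],
])

```text
clock: 15.15
tcp_pos: [0.5301, -0.1991, 0.157]
orientation: [-0.134, -3.139, -0.002]
contact_force: [-0.3, 0.9, -1.3]
grip_width: 0.0216
```

Run:
```python
from h import *
o=r.get_obs(); t=o["tcp_pos"]; print(o["clock"],t,o["orientation"],o["contact_force"])
p,d,K,W=grab("scene");P=cloud(d,K,W); Z=P[...,2]
q=K@(np.linalg.inv(W)@np.r_[t[0],t[1],.05,1])[:3]; u,v=(q[:2]/q[2]).astype(int)
save("c9.png",cv2.resize(p[v-50:v+40,u-50:u+50],None,fx=6,fy=6,interpolation=2))
n=abs(P-t)[...,:2].max(-1)<.035
for z in np.arange(.01,.09,.01):
    s=n&(Z>z)&(Z<z+.01)
    if s.any(): print(round(z,3),s.sum(),np.round(np.nanmin((P-t)[s],0),3),np.round(np.nanmax((P-t)[s],0),3))
```

```text
15.15 [ 0.53012908 -0.19909686  0.15704115] [-1.33987498e-01 -3.13868365e+00 -1.85317534e-03] [-0.28284572  0.93408681 -1.31461635]
0.01 188 [-0.02  -0.023 -0.147] [ 0.016  0.02  -0.137]
0.02 243 [-0.02  -0.022 -0.137] [ 0.016  0.021 -0.127]
0.03 51 [-0.019 -0.021 -0.127] [ 0.015  0.019 -0.117]
0.04 30 [-0.008 -0.021 -0.116] [ 0.003  0.018 -0.107]
0.05 36 [-0.011 -0.019 -0.107] [ 0.01   0.018 -0.097]
0.06 34 [-0.01  -0.012 -0.097] [ 0.001  0.003 -0.087]
0.07 12 [-0.011 -0.003 -0.087] [ 0.     0.001 -0.077]
0.08 10 [-0.01  -0.003 -0.076] [-0.006  0.001 -0.068]
```

View pics/c9.png

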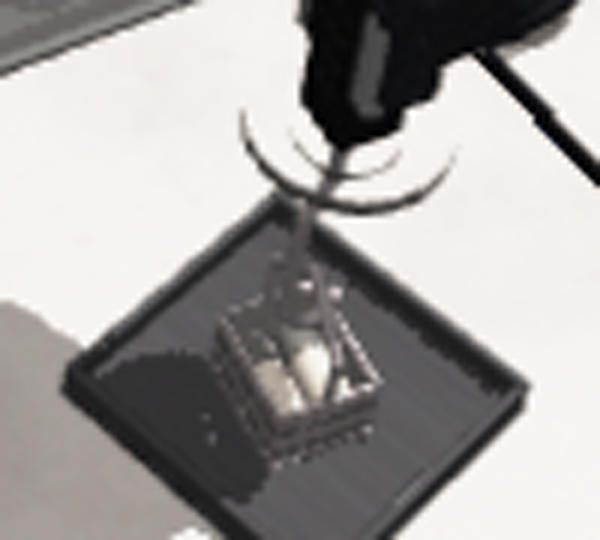

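The basket stands in the tray at crop (300,370), and the hook is lowered below the bail peak. Withdraw toward -x, then rise.

play_rows([
  [15,[3,0,0],[0,0,0]],
  [15,[6,0,0],[0,0,0]],
  [15,[9,0,0],[0,0,0]],
  [15,[12,0,0],[0,0,0]],
  [15,[15,0,0],[0,0,0]],
  [15,[18,0,0],[0,0,0]],
  [15,[20,0,0],[0,0,0]],
  [15,[20,0,0],[0,0,0]],
])

```text
clock: 16.2
tcp_pos: [0.5101, -0.1973, 0.1571]
orientation: [-0.134, -3.139, -0.002]
contact_force: [-0.3, -0.8, -0.7]
grip_width: 0.0215
```

Run:
```python
from h import *
o=r.get_obs(); t=o["tcp_pos"]; print(o["clock"],t,o["contact_force"])
p,d,K,W=grab("scene");P=cloud(d,K,W); Z=P[...,2]
n=abs(P-[.53,-.199,0])[...,:2].max(-1)<.04
for z in np.arange(.01,.08,.01):
    s=n&(Z>z)&(Z<z+.01)
    if s.any(): print(round(z,3),s.sum(),np.round(np.nanmin(P[s],0),3),np.round(np.nanmax(P[s],0),3))
```

```text
16.2 [ 0.51010281 -0.19734985  0.15705987] [-0.29427402 -0.79585177 -0.73741322]
0.01 233 [ 0.491 -0.238  0.01 ] [ 0.569 -0.159  0.02 ]
0.02 219 [ 0.51  -0.222  0.02 ] [ 0.548 -0.18   0.03 ]
0.03 58 [ 0.511 -0.221  0.03 ] [ 0.546 -0.179  0.039]
0.04 36 [ 0.503 -0.22   0.04 ] [ 0.532 -0.18   0.05 ]
0.05 48 [ 0.5   -0.219  0.05 ] [ 0.531 -0.185  0.06 ]
0.06 34 [ 0.5   -0.207  0.061] [ 0.531 -0.192  0.07 ]
0.07 12 [ 0.5   -0.201  0.07 ] [ 0.53  -0.196  0.079]
0.08 12 [ 0.499 -0.2    0.081] [ 0.504 -0.194  0.089]
```

play_rows([
  [15,[1,0,-4],[0,0,0]],
  [15,[1,0,-10],[0,0,0]],
  [15,[1,0,-20],[0,0,0]],
  [15,[1,0,-40],[0,0,0]],
  [15,[1,0,-65],[0,0,0]],
  [15,[1,0,-95],[0,0,0]],
  [15,[1,0,-120],[0,0,0]],
  [15,[1,0,-138],[0,0,0]],
])

```text
clock: 17.25
tcp_pos: [0.5095, -0.1977, 0.2972]
orientation: [0.134, 3.137, 0.002]
contact_force: [0.7, -0.5, -1.3]
grip_width: 0.0214
```

Run:
```python
from h import *
o=r.get_obs(); print(o["clock"],o["tcp_pos"],o["contact_force"])
p,d,K,W=grab("scene");P=cloud(d,K,W); Z=P[...,2]
n=abs(P-[.53,-.199,0])[...,:2].max(-1)<.04
for a,b in((.02,.038),(.05,.06),(.06,.09),(.09,.3)):
    s=n&(Z>a)&(Z<b)
    if s.any(): print(a,s.sum(),np.round(np.nanmin(P[s],0),3),np.round(np.nanmax(P[s],0),3))
tool([.498,.2335,.295],np.pi-.115)
```

```text
17.25 [ 0.50952501 -0.19772249  0.29715905] [ 0.67610075 -0.49840209 -1.3167315 ]
0.02 318 [ 0.51  -0.221  0.02 ] [ 0.547 -0.179  0.038]
0.05 24 [ 0.526 -0.22   0.051] [ 0.532 -0.181  0.06 ]
0.06 26 [ 0.526 -0.21   0.06 ] [ 0.532 -0.19   0.07 ]
0.09 501 [ 0.49  -0.228  0.182] [ 0.53  -0.187  0.3  ]
tx yaw 3.056 shift [ 49.4 429.    4.3] [0.001 0.005 0.029]
```

play_rows([
  [15,[2,15,0],[0,0,0]],
  [15,[5,45,0],[0,0,0]],
  [15,[9,80,0],[0,0,0]],
  [15,[13,115,0],[0,0,0]],
  [15,[17,150,0],[0,0,0]],
  [15,[21,185,0],[0,0,0]],
  [15,[25,220,0],[0,0,0]],
  [15,[29,250,0],[0,0,0]],
])

```text
clock: 18.3
tcp_pos: [0.5019, 0.0559, 0.2985]
orientation: [0.131, 3.135, 0.001]
contact_force: [0.0, 0.3, -0.4]
grip_width: 0.0211
```

Run:
```python
from h import *
tool([.4987,.234,.295],np.pi-.115)
```

```text
tx yaw 3.058 shift [ 18.1 177.2   3.6] [0.001 0.004 0.031]
```

play_rows([
  [15,[4,35,0],[0,0,0.01]],
  [15,[8,70,0],[0,0,0.02]],
  [15,[11,105,0],[0,0,0.03]],
  [15,[14,140,2],[0,0.004,0.03]],
  [15,[17,165,3],[0,0.004,0.03]],
  [15,[18,177,3],[0,0.004,0.03]],
  [15,[18,177,3],[0,0.004,0.03]],
  [15,[18,177,3],[0,0.004,0.03]],
])

```text
clock: 19.3
tcp_pos: [0.4989, 0.2324, 0.2955]
orientation: [-0.181, -3.136, -0.0]
contact_force: [0.5, 0.0, -1.4]
grip_width: 0.021
```

Run:
```python
from h import *
o=r.get_obs();t=o["tcp_pos"]; print(o["clock"],t,o["orientation"])
p,d,K,W=grab("scene");P=cloud(d,K,W);Q=P-t
k=(abs(Q[...,0])<.03)&(abs(Q[...,1])<.03)
for lo,hi in((-.122,-.113),(-.113,-.1),(-.1,-.05)):
    s=k&(Q[...,2]>lo)&(Q[...,2]<hi)
    if s.any(): print(lo,s.sum(),np.round(np.nanmedian(Q[s],0),4),np.round(np.nanmin(Q[s],0),4),np.round(np.nanmax(Q[s],0),4))
tool([.4987,.234,.1275],np.pi-.115)
```

```text
19.3 [0.49887948 0.23241527 0.29547188] [-1.81298696e-01 -3.13615842e+00 -2.43768179e-04]
-0.122 4 [-0.0009 -0.0015 -0.1143] [-0.0043 -0.0017 -0.1162] [ 0.0032 -0.     -0.1134]
-0.113 25 [-0.0006 -0.0016 -0.107 ] [-0.0094 -0.0061 -0.113 ] [ 0.0087  0.0025 -0.1007]
-0.1 52 [-0.0077 -0.0015 -0.0738] [-0.0106 -0.0053 -0.0993] [-0.0007  0.0024 -0.0503]
tx yaw 3.026 shift [  0.5   1.6 168.1] [ 0.    -0.    -0.001]
```

play_rows([
  [15,[0.5,1.6,10],[0,0,0]],
  [15,[0.5,1.6,35],[0,0,0]],
  [15,[0.5,1.6,60],[0,0,0]],
  [15,[0.5,1.6,85],[0,0,0]],
  [15,[0.5,1.6,110],[0,0,0]],
  [15,[0.5,1.6,130],[0,0,0]],
  [15,[0.5,1.6,140],[0,0,0]],
  [15,[0.5,1.6,146],[0,0,0]],
])

```text
clock: 20.35
tcp_pos: [0.4987, 0.2337, 0.1492]
orientation: [-0.183, -3.136, -0.0]
contact_force: [0.7, -0.5, -1.0]
grip_width: 0.0216
```

Run:
```python
from h import *
o=r.get_obs(); print(o["clock"],o["contact_force"])
tool([.4987,.234,.1275],np.pi-.115)
```

```text
20.35 [ 0.69785482 -0.48520352 -1.02779582]
tx yaw 3.025 shift [ 0.   0.3 21.7] [ 0.    -0.    -0.001]
```

play_rows([
  [15,[0,0.3,4],[0,0,0]],
  [15,[0,0.3,8],[0,0,0]],
  [15,[0,0.3,12],[0,0,0]],
  [15,[0,0.3,16],[0,0,0]],
  [15,[0,0.3,19],[0,0,0]],
  [15,[0,0.3,21.4],[0,0,0]],
  [15,[0,0.3,21.4],[0,0,0]],
  [15,[0,0.3,21.4],[0,0,0]],
])

```text
clock: 21.35
tcp_pos: [0.4988, 0.234, 0.1277]
orientation: [-0.183, -3.136, -0.0]
contact_force: [0.5, -0.6, -0.4]
grip_width: 0.0212
```

play_rows([
  [28,[0,0,0],[0,0,0]],
  [40,[0,0,0],[0,0,0]],
  [85,[0,0,0],[0,0,0]],
  [85,[0,0,0],[0,0,0]],
  [85,[0,0,0],[0,0,0]],
  [85,[0,0,-10],[0,0,0]],
  [85,[0,0,-40],[0,0,0]],
  [85,[0,0,-80],[0,0,0]],
], squeeze=20)

```text
clock: 22.35
tcp_pos: [0.4983, 0.2337, 0.2086]
orientation: [-0.183, -3.135, 0.001]
contact_force: [-0.5, -0.3, 0.1]
grip_width: 0.085
```

play_rows([
  [85,[0,0,-40],[0,0,0]],
  [85,[0,0,-80],[0,0,0]],
  [85,[40,0,-100],[0,0,0]],
  [85,[40,0,-100],[0,0,0]],
  [85,[40,0,-100],[0,0,0]],
])

```text
clock: 22.98
tcp_pos: [0.4589, 0.2382, 0.3088]
orientation: [-0.183, -3.136, 0.001]
contact_force: [0.1, -0.6, -0.2]
grip_width: 0.0848
```

Run:
```python
from h import *
o=r.get_obs(); print(o["clock"],o["tcp_pos"],o["contact_force"])
p,d,K,W=grab("wrist");P=cloud(d,K,W);Z=P[...,2]
m=(abs(P[...,0]-.4985)<.03)&(abs(P[...,1]-.234)<.03)&(Z>.165)&(Z<.2); print("handle",m.sum(),np.nanmax(Z[m]),cv2.minAreaRect((P[m][:,:2]*1000).astype(np.float32)))
p,d,K,W=grab("scene"); P=cloud(d,K,W);Z=P[...,2]
n=(abs(P-[.53,-.199,0])[...,:2].max(-1)<.04)&(Z>.02)&(Z<.15); print(np.round(np.nanmin(P[n],0),3),np.round(np.nanmax(P[n],0),3))
save("c10.png",cv2.resize(p[120:380,180:420],(738,600)[::1] if 0 else (554,600),interpolation=2))
```

```text
22.975 [0.45889691 0.2381733  0.30880989] [ 0.13320476 -0.57042891 -0.16060831]
handle 658 0.18116549266002369 ((498.40301513671875, 232.49571228027344), (21.23969841003418, 21.946924209594727), 83.2803726196289)
[ 0.511 -0.222  0.02 ] [ 0.547 -0.179  0.073]
```

Run:
```python
from h import *
a=np.load("top1.npz"); p,d,K,W=grab("top")
for n,(u0,v0,u1,v1) in dict(round=(284,195,303,225),square_well=(257,195,279,225)).items():
    print(n,np.abs(p[v0:v1,u0:u1].astype(int)-a["p"][v0:v1,u0:u1]).mean().round(1))
print(r.hand_in())
```

```text
round 0.4
square_well 20.5
the job is handed in; nothing more can be done
None
```

The job is done and handed in at about 23 s of the 61 s allowed. I took the picker from its stand and hooked the square basket out of the +y well. I then stood it in the tray, unhooked it, put the picker back in its stand, and withdrew with the gripper open.

**Last checks:**
- **Picker:** The handle top is at z 0.181, (0.498, 0.232), yaw -6.7°. Before the pick it was at 0.181, (0.499, 0.233) and -6.3°, so it is seated and upright.
- **Square basket:** It is about 1 mm in x and y from the tray centre I measured. Its height, with the handle upright, fits standing on the tray floor, and no picker is on it.
- **Round basket:** The top view of its well is unchanged (mean difference 0.4 grey levels), while the emptied well changed by 20.5.
- **Forces:** Readings between moves stayed under about 6 N.

**Failed or disagreed:** The final scene picture could not be viewed because the 12-picture limit was used up, so the end state rests on depth and pixel measurements. The tray centre differed by about 6 mm between the top and scene cameras. I used the later scene value, and the basket fits inside the tray by either reading.

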